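Fit the hob timer's battery cassette and hold its recessed reset

TASK

Press the loose battery cassette down into the rectangular bay of the white hob-timer box until its body is fully home, flush with the box's top. Then take the steel pick from its beech block, reach its pin through the small round hole in the box and push the recessed reset button all the way down; finish while still gripping the pick and holding the button down, with the cassette still flush. Leave the other kitchen things where they stand.

Things in the scene. Friction and masses are not known exactly. Their poses are not given: they have to be found in the camera images.
- station: White hob-timer box fixed to the worktop: 110 (its x) x 190 (its y) x 55 mm high, flat top. Origin at the centre of its underside, z up. In its top a rectangular bay (centre at y = +45 mm) and a round hole (at y = -50 mm). Does not move.
- bay_mouth (a point): Centre of the bay's mouth, level with the box's top. Bay 44 mm along the box's x, 34 mm along its y, 26 mm deep, mouth edges chamfered 2 mm. A steel contact sledge stands 6 mm proud of the bay's floor, so a cassette merely laid in stays 6 mm proud; the sledge sinks under a push of about 8 N and stays down (no spring).
- aperture (a point): Centre of the round hole's mouth, level with the box's top. Hole 16 mm across, vertical; the button lies 20 mm below.
- reset_button (a joint): How far the recessed reset button is pushed down: 0 = out, 0.006 m = at its stop. Springs back; needs about 2 N to start and 5 N at the stop. Black disc 14 mm across with a flat top.
- button_top (a point): Centre of the button's top face, straight below the hole's centre, 20 mm below the box's top when out, 26 mm when fully down. Moves with the button.
- cassette: Loose black battery cassette, 60 to 130 g: body 40 (x) x 30 (y) x 26 mm high, with an upright grip rib in the middle of its top, 30 (x) x 12 (y) x 24 mm high (total height 50 mm). Origin at the centre of its underside, z up. Starts standing upright on the worktop, rib up. Fits the bay with its x along the box's x, either way round.
- holder: Beech block fixed to the worktop, 70 x 70 x 55 mm high, with a vertical 9 mm hole in its centre in which the pick stands. Origin at the centre of its underside.
- pick: Loose pick, 60 to 110 g, standing upright in the block, pin down: steel pin 6 mm across and 50 mm long with a blunt end, then a steel guard disc 28 mm across and 5 mm thick (resting on the block's top), then a round beech handle 18 mm across and 46 mm long; total 101 mm. Origin at the pin's end, z along the pin up to the handle.
- pick_tip (a point): The blunt end of the pick's pin (same point as the pick's origin).
- vial: Bystander: small closed glass vial with metal cap, 26 mm across, 62 mm high, origin under its centre.
- spoon: Bystander: wooden spoon lying flat, about 220 mm long along its x, handle to -x; origin near the middle of its length.
- bowl: Bystander: white bowl, 110 mm across, 45 mm high, origin under its centre.
- mill: Bystander: dark wooden pepper mill, 56 mm across, 175 mm high, origin under its centre.
- mug: Bystander: white mug, 80 mm across, 90 mm high, handle at its +y, origin under its centre.

How it is judged (in metres and radians):
On the way, in this order (a step that is already met when the one before it is completed fails the run):
1. the cassette is pressed flush into the bay (z of cassette in the frame of station below 0.031 m and horizontal distance between cassette and bay_mouth below 0.005 m and angle between cassette's own z axis and vertical below 0.08 rad and angle between the x axis of cassette and the x axis of station, either way round below 0.2 rad), for 0.3 s.
2. the gripped pick holds the reset button down through the hole (all of step 1 and value of joint reset_button above 0.004 m and distance between pick_tip and button_top below 0.009 m and contact force between the fingers and pick above 1 N), for 0.5 s.
At the end, for the whole second after the job is handed in: The gripper still grips the pick (over 1 N), its pin's end is on the button (within 9 mm of the centre of its top) and holds it more than 4 of its 6 mm down, and the cassette sits in the bay, flush to within 2 mm, level to 0.08 rad and centred to 5 mm (all of step 2); the arm keeps its last pose, push and grip.
It fails at once if a bystander (vial, spoon, bowl, mill or mug) is shifted more than 40 mm or knocked over (distance of any of vial, spoon, bowl, mill, mug from where it was at the start of the episode above 0.04 m or angle between any of vial, bowl, mill, mug's own z axis and vertical above 0.7 rad).
It also fails if it takes over 72 s, if anything falls off the work surface, if the arm or the gripper's body presses on something with over 40 N, if the wrist force passes 120 N, or if a joint passes its speed limit or range.

ROBOT

A 7-joint arm with a two-finger parallel gripper is mounted at the origin on the work surface. World frame = base frame: x ahead of the robot, y to its left, z up, the work surface at z = 0. Lengths are in m, angles in degrees, forces in N, time in s.
With the tool pointing down it reaches from about 0.425 to 0.875 m from the base axis. Payload 4.7 kg.
Tool frame: the origin (TCP) lies between the finger pads; the fingertips stand 17 mm ahead of it and the grasp point (between the pads) lies 2 mm behind it; z points along the fingers, y is the line along which they close (so a half turn about z gives the same grasp; the last joint's range is limited). The gripper opens to 87 mm and grips with 3 to 60 N. Pads are 19 mm wide; open, the fingers measure 117 mm over their backs; the gripper's body (75 mm by 190 mm) begins 51 mm behind the grasp point.
Start: joints at [-75.281, 18.392, -4.016, 83.108, 1.295, 78.541, -3.26], TCP at [0.156, 0.631, 0.24] pointing down, gripper open.
Joint ranges: [-163.93, 163.93], [-17.29, 119.83], [-79.2, 71.16], [3.27, 140.29], [-89.18, 269.18], [5.43, 117.66], [-154.24, 154.24]. Speed limits (degrees/s): [147.25, 147.25, 180, 180, 180, 180, 180].

INTERFACE

Orientations are given as [roll, pitch, yaw] about the fixed x, y, z axes, in that order (R = Rz(yaw) Ry(pitch) Rx(roll)).
In Python, from cell import env, cams gives the robot as it stands.
- The arm moves only by the shell command python3 -m pendant 'ROWS' [FORCE]. ROWS is JSON, a list of rows, each an object of numbers: "tx", "ty", "tz": the shift along the tool's x, y, z each as a share of 0.05 m, from -1 to 1; "spin": the turn about the tool's z as a share of 4 degrees, from -1 to 1; "claw": the closure, from 0 (fully open) to 1 (shut). A call has 1 to 10 rows; each row shifts and turns the commanded pose from where the row before left it, along the tool's axes as they then stand; what a row does not reach is not made up. A row lasts 1/8 s, in which the tool goes at most 62.5 mm and 10.7 degrees, less where a joint would pass 70% of its speed; a pose out of reach is approached as far as the arm can. A call with a number of a shift or a turn outside -1 to 1 is refused whole. A call with a gripper value outside its range is refused whole. The fingers move at their own pace and stop on an object; FORCE is the grip in N (left out, the last holds). Time passes only in rows, so rows that do not move let the fingers close. It gives the time, the measured TCP pose, the force, the opening and the grip force at its end, in the units of the state.
- env.get_obs(): the state, without advancing time (a new reading comes with each control period).
- cams.read_camera(name): name is "scene" or "top" or "wrist"; returns the picture (384x512x3 uint8, red, green, blue); there is no depth.
- cams.camera_info(name): a dict with "fx", "fy", "cx", "cy" (pixels), "rvec" (rotation vector, rad) and "tvec" (3), from world to camera coordinates, as OpenCV has them. Camera axes: x right, y down, z forward; pixel columns grow to the right and rows downward; lengths in m; the calibration is good to about 2 mm. The wrist camera is an equidistant fisheye: a pixel r from the principal point sees the ray r / f radians off the axis. A picture is of the moment at which its call begins: read the wrist's pose just before it. camera_info takes no time and is no camera call; for the wrist camera it gives the pose at the moment of the call.
- env.sign_off(): hands the job in; it is judged then, once.
The state is a dict: "time_s": time; "qpos": joint angles; "joint_velocities": joint speeds; "effort": joint torques, N m; "tool_pos": TCP position; "tool_rot": TCP orientation; "force": force on the tool from outside, world axes, zero at the start; "wrist_torque": the same for the moment, N m; "grip_width": finger opening in m; "grasp_force": force on a finger pad.
Only numpy, scipy, OpenCV 4.12 (cv2) and the standard library are available. Lean on these libraries where they do the work, as an engineer would, in place of code of your own. Each camera call takes 0.05 s, during which the arm holds its last target. There are 200 camera calls.

## Working session

There is one attempt and no reset: what is moved stays moved. The work goes in short steps, Python scripts to look and compute and a shell command to move; the robot and the scene stay as the last step left them, time stands still between calls to the robot, and variables do not carry over. Pictures are saved under pics/ and viewed, at most 10 in all, crops included, and the job is handed in when it is done.

```bash
ls; mkdir -p pics
python3 - <<'E'
from cell import env,cams
import cv2,numpy as np
o=env.get_obs();print(o)
a=[]
for n in("scene","top"):
    im=cams.read_camera(n);cv2.imwrite(f"pics/{n}0.png",im[:,:,::-1]);print(n,cams.camera_info(n))
E
```

```text
pics
{'time_s': 0.0, 'qpos': array([-75.28128421,  18.43751296,  -4.01484484,  83.17411921,
         1.29271976,  78.5400054 ,  -3.26168835]), 'joint_velocities': array([-0.00019302, -0.05711983, -0.01310701, -0.02026045, -0.07207316,
       -0.06526579,  0.03289952]), 'effort': array([-1.00801510e-03, -4.91284096e+01, -4.04420765e-01, -3.12529814e+01,
       -6.38362113e-02,  4.38884867e-02,  1.79892204e-04]), 'tool_pos': array([0.15618619, 0.63042945, 0.23848576]), 'tool_rot': array([-1.79893473e+02,  3.68969485e-03,  1.66088225e+02]), 'force': array([0.91599737, 0.42884404, 0.05235562]), 'wrist_torque': array([-0.03617634, -0.03201279,  0.01149935]), 'grasp_force': 0.0, 'grip_width': 0.08691997464818067}
scene {'fx': 392.32153578335704, 'fy': 392.32153578335704, 'cx': 251.87681846923599, 'cy': 191.8083998217899, 'rvec': array([ 2.27114689,  1.19651409, -0.40037452]), 'tvec': array([-0.29576755, -0.34093531,  1.48827107])}
top {'fx': 359.1243231380552, 'fy': 359.1243231380552, 'cx': 252.97684729456546, 'cy': 189.23613092887194, 'rvec': array([ 2.16699546, -2.18964089,  0.08469112]), 'tvec': array([0.01547237, 0.54277185, 1.09532299])}
```

View pics/scene0.png

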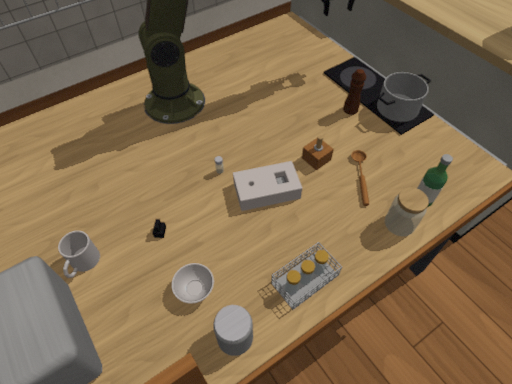

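View pics/top0.png

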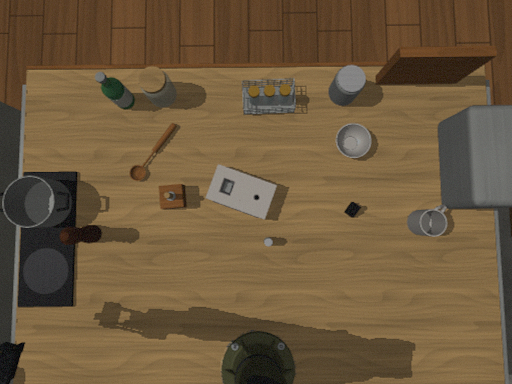

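Scene and top both show everything. In the top view the box is near (242,191), with its bay at (227,186) and its hole at (256,197). The cassette is at (353,209), the pick in its block at (172,197) and the vial at (268,242). The mill is near (80,235).

```bash
cat > h.py <<'E'
from cell import env,cams
import cv2,numpy as np
def ray(ci,u,v):
    R=cv2.Rodrigues(ci["rvec"])[0];c=-R.T@ci["tvec"]
    x,y=(u-ci["cx"])/ci["fx"],(v-ci["cy"])/ci["fy"]
    return c,R.T@np.array([x,y,1.])
def fray(ci,u,v):
    R=cv2.Rodrigues(ci["rvec"])[0];c=-R.T@ci["tvec"]
    x,y=(u-ci["cx"])/ci["fx"],(v-ci["cy"])/ci["fy"]
    t=np.hypot(x,y);s=np.sinc(t/np.pi)
    return c,R.T@np.array([x*s,y*s,np.cos(t)])
def onz(r,z): c,d=r; return (c+d*(z-c[2])/d[2])[:2]
def blobs(m,lo=20):
    m=m.astype(np.uint8);cs,_=cv2.findContours(m,cv2.RETR_EXTERNAL,cv2.CHAIN_APPROX_NONE)
    return [(cv2.contourArea(c),cv2.minAreaRect(c)) for c in cs if cv2.contourArea(c)>lo]
E
python3 - <<'E'
from h import *
np.set_printoptions(precision=4,suppress=True)
t=cams.camera_info("top")
p=lambda u,v,z:onz(ray(t,u,v),z)
for n,u,v,z in [("base",258,370,0),("bay",227,186,.05),("hole",256.5,197.3,.055),("cass",353,209,.04),("pick",171,196,.1),("vial",268,242,.06),("bowl",354,141,.045),("mill",80,235,.1),("mug",433,222,.09)]: print(n,p(u,v,z))
im=cv2.imread("pics/top0.png");hsv=cv2.cvtColor(im,cv2.COLOR_BGR2HSV)
for nm,m,z,roi in [("box",(hsv[...,1]<40)&(hsv[...,2]>130),.055,(200,160,285,225)),("cas",hsv[...,2]<50,.03,(335,195,370,225)),("holder",(hsv[...,1]>140)&(hsv[...,2]<190),.055,(150,175,195,215)),("hole",hsv[...,2]<70,.055,(248,190,264,205)),("bay",hsv[...,2]<130,.055,(217,175,238,198))]:
    a,b,c,d=roi;mm=np.zeros(m.shape,bool);mm[b:d,a:c]=m[b:d,a:c]
    for A,r in blobs(mm,12):
        q=np.array([p(u,v,z) for u,v in cv2.boxPoints(r)]);e=np.diff(q,axis=0)
        print(nm,A,np.round(r[0],1),p(*r[0],z),[(round(np.hypot(*x)*1000),round(np.degrees(np.arctan2(x[1],x[0])),1)) for x in e[:2]])
ci=cams.camera_info("wrist");print(ci);R=cv2.Rodrigues(ci["rvec"])[0];print("cam",-R.T@ci["tvec"]);print(R)
cv2.imwrite("pics/w0.png",cams.read_camera("wrist")[:,:,::-1])
E
```

```text
base [-0.0082  0.0002]
bay [0.5513 0.0885]
hole [ 0.5157 -0.0006]
cass [ 0.4779 -0.2941]
pick [0.5194 0.2468]
vial [ 0.3822 -0.0333]
bowl [ 0.6867 -0.3027]
mill [0.4101 0.5072]
mug [ 0.4367 -0.5105]
box 2145.0 [240.8 191.3] [0.5342 0.0465] [(110, np.float64(-20.0)), (189, np.float64(-110.7))]
cas 117.5 [352.1 209.2] [ 0.4775 -0.2941] [(40, np.float64(-38.2)), (32, np.float64(-128.0))]
holder 536.0 [172.2 195.9] [0.5227 0.2537] [(81, np.float64(-87.6)), (71, np.float64(-176.7))]
bay 165.5 [226.4 186.3] [0.55 0.09] [(47, np.float64(-18.6)), (37, np.float64(-109.1))]
{'fx': 297.3186396354542, 'fy': 297.3186396354542, 'cx': 257.7446297088942, 'cy': 190.4048547955291, 'rvec': array([-2.3128, -1.8101, -0.2233]), 'tvec': array([-0.6491, -0.0298,  0.3909])}
cam [0.0912 0.6469 0.385 ]
[[ 0.2405  0.9707 -0.0019]
 [ 0.9411 -0.2327  0.2454]
 [ 0.2377 -0.0608 -0.9694]]
```

View pics/w0.png

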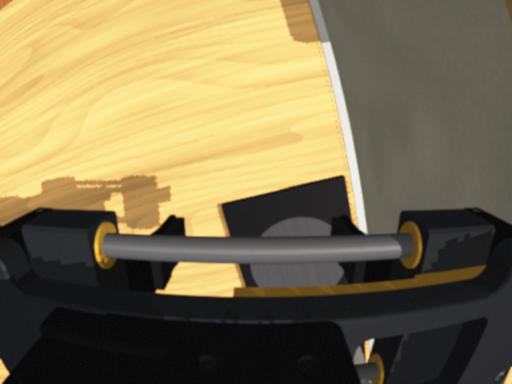

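The wrist view shows the gripper covering the lower half from about row 205 down. A point on the worktop below the TCP falls near row 168, so it is visible from this height. I'll go above the cassette, keeping to a safe radius and height.

```bash
python3 -m pendant '[{"tz":-0.6,"claw":0},{"tx":-0.97,"ty":-0.44},{"tx":-0.97,"ty":-0.44},{"tx":-0.97,"ty":-0.44},{"tx":-0.97,"ty":-0.44},{"tx":-0.97,"ty":-0.44},{"tx":-0.97,"ty":-0.44},{"tx":-0.97,"ty":-0.44},{"tx":-0.52,"ty":-0.9},{"tx":-0.52,"ty":-0.9}]'
python3 -m pendant '[{"tx":-0.52,"ty":-0.9},{"tx":-0.52,"ty":-0.9},{"tx":-0.52,"ty":-0.9},{"tx":-0.52,"ty":-0.9},{"tx":-0.52,"ty":-0.9},{"ty":-0.9},{"ty":-0.9},{"ty":-0.9},{"ty":-0.9}]'
```

```text
invalid input at $[0]: expected keys tx, ty, tz, spin, claw
invalid input at $[0]: expected keys tx, ty, tz, spin, claw
```

```bash
python3 -m pendant '[{"tx":0,"ty":0,"tz":-0.6,"spin":0,"claw":0},{"tx":-0.97,"ty":-0.44,"tz":0,"spin":0,"claw":0},{"tx":-0.97,"ty":-0.44,"tz":0,"spin":0,"claw":0},{"tx":-0.97,"ty":-0.44,"tz":0,"spin":0,"claw":0},{"tx":-0.97,"ty":-0.44,"tz":0,"spin":0,"claw":0},{"tx":-0.97,"ty":-0.44,"tz":0,"spin":0,"claw":0},{"tx":-0.97,"ty":-0.44,"tz":0,"spin":0,"claw":0},{"tx":-0.97,"ty":-0.44,"tz":0,"spin":0,"claw":0},{"tx":-0.52,"ty":-0.9,"tz":0,"spin":0,"claw":0},{"tx":-0.52,"ty":-0.9,"tz":0,"spin":0,"claw":0}]'
```

```text
time_s: 1.4
tool_pos: [0.4782, 0.2982, 0.269]
tool_rot: [-180.0, -0.0, 166.1]
force: [-0.0, -0.3, 0.8]
grip_width: 0.0871
grasp_force: 0.0
```

```bash
python3 -m pendant '[{"tx":-0.45,"ty":-0.9,"tz":0,"spin":0,"claw":0},{"tx":-0.45,"ty":-0.9,"tz":0,"spin":0,"claw":0},{"tx":-0.45,"ty":-0.9,"tz":0,"spin":0,"claw":0},{"tx":-0.45,"ty":-0.9,"tz":0,"spin":0,"claw":0},{"tx":-0.3,"ty":-0.9,"tz":0,"spin":0,"claw":0},{"tx":0,"ty":-0.9,"tz":0,"spin":0,"claw":0},{"tx":0,"ty":-0.9,"tz":0,"spin":0,"claw":0},{"tx":0,"ty":-0.9,"tz":0,"spin":0,"claw":0},{"tx":0,"ty":-0.9,"tz":0,"spin":0,"claw":0},{"tx":0,"ty":-0.9,"tz":0,"spin":0,"claw":0}]'
python3 -m pendant '[{"tx":0,"ty":-0.9,"tz":0,"spin":0,"claw":0},{"tx":0,"ty":-0.9,"tz":0,"spin":1,"claw":0},{"tx":0,"ty":0,"tz":0,"spin":1,"claw":0},{"tx":0,"ty":0,"tz":0,"spin":1,"claw":0},{"tx":0,"ty":0,"tz":0,"spin":1,"claw":0},{"tx":0,"ty":0,"tz":0.2,"spin":1,"claw":0},{"tx":0,"ty":0,"tz":0.2,"spin":1,"claw":0},{"tx":0,"ty":0,"tz":0.2,"spin":0,"claw":0},{"tx":0,"ty":0,"tz":0,"spin":0,"claw":0}]'
python3 - <<'E'
from h import *
o=env.get_obs();print(o["tool_pos"],o["tool_rot"],o["qpos"])
ci=cams.camera_info("wrist");im=cams.read_camera("wrist")[:,:,::-1].copy();cv2.imwrite("pics/w1.png",im)
hsv=cv2.cvtColor(im,cv2.COLOR_BGR2HSV);m=hsv[...,2]<70;m[205:]=0
for A,r in blobs(m,60):
    q=np.array([onz(fray(ci,*c),.03) for c in cv2.boxPoints(r)]);e=np.diff(q,axis=0)
    print(A,r[0],onz(fray(ci,*r[0]),.03),[(round(np.hypot(*x)*1000),round(np.degrees(np.arctan2(x[1],x[0])),1)) for x in e[:2]])
E
```

```text
time_s: 2.65
tool_pos: [0.4707, -0.1634, 0.2694]
tool_rot: [180.0, 0.0, 166.1]
force: [0.7, -1.3, 0.1]
grip_width: 0.087
grasp_force: 0.0
time_s: 3.78
tool_pos: [0.4492, -0.2491, 0.2387]
tool_rot: [-180.0, -0.1, 142.2]
force: [0.2, -0.3, 0.1]
grip_width: 0.0866
grasp_force: 0.0
[ 0.4492185  -0.24913157  0.23867175] [-1.79967819e+02 -9.23888501e-02  1.42155634e+02] [-14.57694222   1.05761879  41.52486991 103.53852632  -0.70874687
  75.76748815  79.27417403]
164.0 (241.5, 200.0) [ 0.4640895  -0.28665766] [(26, np.float64(52.2)), (10, np.float64(-38.1))]
179.5 (505.0, 31.5) [0.50174316 0.20061009] [(34, np.float64(68.7)), (57, np.float64(-46.7))]
```

View pics/w1.png

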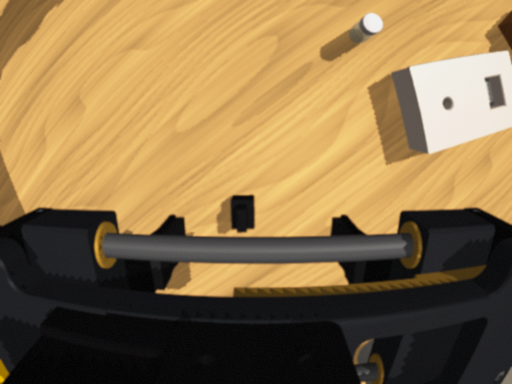

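The cassette is at columns 231–254 and rows 195–231. It is square to the image, so the yaw is right, with the rib along tool x. I'll move over it and re-measure.

```bash
python3 -m pendant '[{"tx":-0.5,"ty":-0.18,"tz":0,"spin":0,"claw":0},{"tx":-0.5,"ty":-0.18,"tz":0,"spin":0,"claw":0},{"tx":0,"ty":0,"tz":0,"spin":0,"claw":0}]'
python3 - <<'E'
from h import *
o=env.get_obs();print(o["tool_pos"],o["tool_rot"])
ci=cams.camera_info("wrist");im=cams.read_camera("wrist")[:,:,::-1].copy()
hsv=cv2.cvtColor(im,cv2.COLOR_BGR2HSV);m=hsv[...,2]<60;m[208:]=0;m[:,:200]=0;m[:,300:]=0
for A,r in blobs(m,60):
    print(A,r)
cv2.imwrite("pics/w2.png",cv2.resize(im[110:215,190:330],None,fx=5,fy=5,interpolation=0))
E
```

```text
time_s: 4.2
tool_pos: [0.4785, -0.2959, 0.2398]
tool_rot: [-179.9, 0.1, 142.0]
force: [-0.4, 0.7, 0.2]
grip_width: 0.0869
grasp_force: 0.0
[ 0.47848635 -0.29587798  0.23977746] [-1.79902325e+02  5.05747163e-02  1.42004194e+02]
676.0 ((257.0, 173.0), (32.0, 22.0), 90.0)
```

View pics/w2.png

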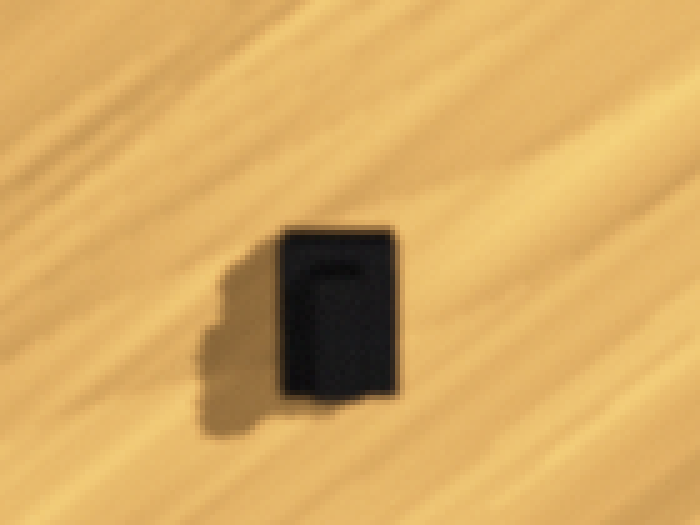

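The crop shows the body square-on at columns 246–269.6 and rows 156–189.5, with the rib in its middle.

Run:
```python
from h import *
from scipy.spatial.transform import Rotation as S
o=env.get_obs();ci=cams.camera_info("wrist")
R=S.from_euler("xyz",o["tool_rot"],degrees=True).as_matrix()
for z in(.026,.02):
  q=onz(fray(ci,257.9,172.7),z);print(q,R.T@(np.r_[q,.046]-o["tool_pos"])/.05)
```

```text
[ 0.4791789  -0.29587709] [-3.11282814e-02  7.11122415e-04  3.87228640e+00]
[ 0.48007742 -0.29658202] [-5.39690786e-02  6.49163258e-04  3.87228163e+00]
```

```bash
python3 -m pendant '[{"tx":-0.03,"ty":0,"tz":0.9,"spin":0,"claw":0},{"tx":0,"ty":0,"tz":0.9,"spin":0,"claw":0},{"tx":0,"ty":0,"tz":0.9,"spin":0,"claw":0},{"tx":0,"ty":0,"tz":0.7,"spin":0,"claw":0},{"tx":0,"ty":0,"tz":0.45,"spin":0,"claw":0},{"tx":0,"ty":0,"tz":0,"spin":0,"claw":0},{"tx":0,"ty":0,"tz":0,"spin":0,"claw":1},{"tx":0,"ty":0,"tz":0,"spin":0,"claw":1},{"tx":0,"ty":0,"tz":0,"spin":0,"claw":1},{"tx":0,"ty":0,"tz":0,"spin":0,"claw":1}]' 40
```

```text
time_s: 5.5
tool_pos: [0.4796, -0.2953, 0.0475]
tool_rot: [180.0, 0.0, 142.1]
force: [-0.2, 1.1, 0.2]
grip_width: 0.0549
grasp_force: 0.0
```

```bash
python3 -m pendant '[{"tx":0,"ty":0,"tz":0,"spin":0,"claw":1},{"tx":0,"ty":0,"tz":0,"spin":0,"claw":1},{"tx":0,"ty":0,"tz":0,"spin":0,"claw":1}]'
```

```text
time_s: 5.88
tool_pos: [0.4793, -0.2953, 0.047]
tool_rot: [-180.0, -0.0, 142.1]
force: [0.7, -0.6, -0.2]
grip_width: 0.0248
grasp_force: 0.0
```

```bash
python3 -m pendant '[{"tx":0,"ty":0,"tz":0,"spin":0,"claw":1},{"tx":0,"ty":0,"tz":0,"spin":0,"claw":1},{"tx":0,"ty":0,"tz":0,"spin":0,"claw":1},{"tx":0,"ty":0,"tz":-0.5,"spin":0,"claw":1},{"tx":0,"ty":0,"tz":-0.9,"spin":0,"claw":1},{"tx":0,"ty":0,"tz":-0.9,"spin":0,"claw":1},{"tx":0,"ty":0,"tz":-0.9,"spin":0,"claw":1},{"tx":0,"ty":0,"tz":-0.7,"spin":0,"claw":1},{"tx":0,"ty":0,"tz":0,"spin":0,"claw":1}]'
```

```text
time_s: 7.0
tool_pos: [0.4807, -0.2962, 0.2449]
tool_rot: [179.9, 0.3, 142.1]
force: [0.1, 0.3, -1.1]
grip_width: 0.0116
grasp_force: 40.0
```

```bash
python3 -m pendant '[{"tx":0,"ty":0,"tz":0,"spin":-0.9,"claw":1},{"tx":0,"ty":0,"tz":0,"spin":-0.9,"claw":1},{"tx":0,"ty":0,"tz":0,"spin":-0.9,"claw":1},{"tx":0,"ty":0,"tz":0,"spin":-0.9,"claw":1},{"tx":0,"ty":0,"tz":0,"spin":-0.9,"claw":1},{"tx":0.15,"ty":0.8,"tz":0,"spin":0,"claw":1},{"tx":0.15,"ty":0.9,"tz":0,"spin":0,"claw":1},{"tx":0.15,"ty":0.9,"tz":0,"spin":0,"claw":1},{"tx":0.15,"ty":0.9,"tz":0,"spin":0,"claw":1},{"tx":0.15,"ty":0.9,"tz":0,"spin":0,"claw":1}]'
python3 -m pendant '[{"tx":0.15,"ty":0.9,"tz":0,"spin":0,"claw":1},{"tx":0.15,"ty":0.9,"tz":0,"spin":0,"claw":1},{"tx":0.15,"ty":0.9,"tz":0,"spin":0,"claw":1},{"tx":0.1,"ty":0.6,"tz":0,"spin":0,"claw":1},{"tx":0,"ty":0,"tz":0,"spin":0,"claw":1}]'
python3 - <<'E'
from h import *
o=env.get_obs()
ci=cams.camera_info("wrist");im=cams.read_camera("wrist")[:,:,::-1].copy()
cv2.imwrite("pics/w3.png",im)
E
```

```text
time_s: 8.25
tool_pos: [0.5183, -0.074, 0.2405]
tool_rot: [-180.0, -0.1, 160.1]
force: [1.1, 0.1, -1.5]
grip_width: 0.0114
grasp_force: 40.0
time_s: 8.88
tool_pos: [0.5483, 0.0924, 0.2399]
tool_rot: [-179.9, -0.2, 160.4]
force: [0.5, 0.4, -1.5]
grip_width: 0.0118
grasp_force: 40.0
```

View pics/w3.png

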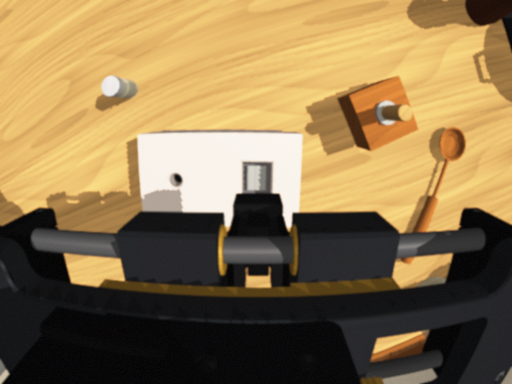

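The bay is at columns 242–272 with its upper edge near row 162, and the hole is at (177,179). The box top's upper edge is near row 132. The cassette is in hand below. Now I'll measure the edges.

```bash
cat > box.py <<'E'
from h import *
def measure(im,ci):
    g=cv2.cvtColor(im,cv2.COLOR_BGR2HSV);w=((g[...,1]<60)&(g[...,2]>120)).astype(np.uint8)
    P=lambda u,v:onz(fray(ci,u,v),.055)
    return w,P
if __name__=="__main__":
    np.set_printoptions(precision=4,suppress=True)
    im=cv2.imread("pics/w3.png");ci=cams.camera_info("wrist");w,P=measure(im,ci)
    for v in(145,152,168,172,177,182):print(v,np.flatnonzero(np.diff(w[v,125:315].astype(int)))+125.5)
    for u in(150,170,177,200,230,246,252,258,264,268,290):print(u,np.flatnonzero(np.diff(w[110:215,u].astype(int)))+110.5)
    gy=cv2.cvtColor(im,cv2.COLOR_BGR2GRAY);print(gy[155:170,257],gy[175,236:280],gy[170:190,177],gy[179,165:190])
E
python3 box.py
```

```text
145 [137.5 301.5]
152 [137.5 301.5]
168 [138.5 243.5 246.5 264.5 270.5 300.5]
172 [138.5 243.5 246.5 264.5 270.5 300.5]
177 [139.5 173.5 180.5 243.5 246.5 264.5 270.5 300.5]
182 [139.5 175.5 180.5 243.5 246.5 264.5 270.5 299.5]
150 [132.5 210.5]
170 [130.5 211.5]
177 [130.5 173.5 184.5 211.5]
200 [130.5 212.5]
230 [130.5]
246 [130.5 162.5 189.5 191.5]
252 [130.5 162.5 163.5 191.5]
258 [130.5 162.5 164.5 190.5]
264 [130.5 162.5 166.5 188.5]
268 [130.5 162.5]
290 [132.5]
[245 245 245 245 244 235 201 133  90  95 149 196 211 212 210] [244 244 244 243 241 226 186 139 102  82 106 158 194 207 210 211 212 209
 206 205 207 207 193 162 136 125 127 127 125 113  95  78  76  80  95 129
 182 228 241 244 245 244 244 244] [244 241 227 173  99  41  18  15  17  17  29  55  85 103 110 131 180 218
 227 211] [242 242 241 236 214 183 173 171 157 118  69  33  17  15  14  29  90 171
 228 241 244 243 244 244 244]
```

Run:
```python
from h import *
from scipy.spatial.transform import Rotation as S
np.set_printoptions(precision=4,suppress=True)
o=env.get_obs();ci=cams.camera_info("wrist");P=lambda u,v,z=.055:onz(fray(ci,u,v),z)
R=S.from_euler("xyz",o["tool_rot"],degrees=True).as_matrix()
T=lambda q:(R.T@(np.r_[q,.055]-o["tool_pos"]))[:2]*1000   # tool x,y in mm
print("pose",o["tool_pos"],o["tool_rot"])
for n,u,v in[("bayL",242.3,175),("bayR",271.7,175),("bayTop",257,161.7),("boxL",138.5,172),("boxR",300.7,172),("top150",150,132),("top220",220,130.5),("top290",290,132),("holeT",177,172.9),("holeB",177,185.5),("holeC",177,179),("boxL145",137.5,145),("boxR145",301.5,145)]:
  print(n,P(u,v),T(P(u,v)))
# cassette front bottom: u 232..283
```

```text
pose [0.5485 0.0898 0.2402] [-179.8782   -0.1306  160.2312]
bayL [0.5408 0.0734] [  1.2498 -17.6406]
bayR [0.5521 0.1049] [ 1.2603 15.811 ]
bayTop [0.5321 0.0943] [16.532  -0.9024]
boxL [ 0.494  -0.0431] [   5.8745 -143.1295]
boxR [0.5599 0.1373] [ 4.8786 48.9879]
top150 [ 0.4557 -0.0103] [  53.0239 -125.1531]
top220 [0.4847 0.0675] [ 52.0717 -42.1767]
top290 [0.5127 0.1404] [50.294  35.8795]
holeT [0.5122 0.0024] [  4.1478 -94.0773]
holeB [ 0.5261 -0.0035] [-10.9192 -94.9948]
holeC [ 0.5189 -0.0004] [ -3.1122 -94.5048]
boxL145 [ 0.4637 -0.0311] [  38.3955 -142.0814]
boxR145 [0.5308 0.1479] [35.8296 49.1239]
```

```bash
python3 -m pendant '[{"tx":-0.09,"ty":-0.02,"tz":0.5,"spin":0.25,"claw":1},{"tx":0,"ty":0,"tz":0.7,"spin":0,"claw":1},{"tx":0,"ty":0,"tz":0.7,"spin":0,"claw":1},{"tx":0,"ty":0,"tz":0.5,"spin":0,"claw":1},{"tx":0,"ty":0,"tz":0.1,"spin":0,"claw":1},{"tx":0,"ty":0,"tz":0,"spin":0,"claw":1},{"tx":0,"ty":0,"tz":0,"spin":0,"claw":1}]'
python3 - <<'E'
from h import *
ims=[]
for n in("wrist","scene"):
    im=cams.read_camera(n)[:,:,::-1]
    if n=="scene": im=cv2.resize(im[150:220,225:325],None,fx=4,fy=4,interpolation=cv2.INTER_CUBIC)
    else: im=im[60:384,100:420]
    ims.append(cv2.copyMakeBorder(im,0,330-im.shape[0],0,0,0))
cv2.imwrite("pics/w4.png",np.hstack(ims))
E
```

```text
time_s: 9.8
tool_pos: [0.5542, 0.0862, 0.1184]
tool_rot: [179.9, 0.1, 159.1]
force: [0.4, 0.4, -1.0]
grip_width: 0.0118
grasp_force: 40.0
```

View pics/w4.png

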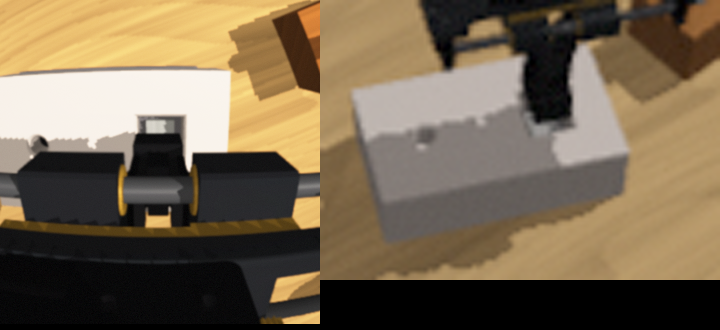

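The cassette is centred over the bay. In the left crop the bay spans columns 137–186 and the cassette about 135–185. Lowering slowly.

```bash
python3 -m pendant '[{"tx":0,"ty":0,"tz":0.15,"spin":0,"claw":1},{"tx":0,"ty":0,"tz":0.1,"spin":0,"claw":1},{"tx":0,"ty":0,"tz":0.1,"spin":0,"claw":1},{"tx":0,"ty":0,"tz":0.1,"spin":0,"claw":1},{"tx":0,"ty":0,"tz":0,"spin":0,"claw":1}]' 
python3 -m pendant '[{"tx":0,"ty":0,"tz":0.1,"spin":0,"claw":1},{"tx":0,"ty":0,"tz":0.05,"spin":0,"claw":1},{"tx":0,"ty":0,"tz":0,"spin":0,"claw":1}]'
```

```text
time_s: 10.52
tool_pos: [0.5526, 0.0868, 0.099]
tool_rot: [179.9, -0.2, 159.1]
force: [-15.3, -1.0, 30.3]
grip_width: 0.0117
grasp_force: 40.1
time_s: 10.9
tool_pos: [0.552, 0.0872, 0.0953]
tool_rot: [179.9, -0.3, 159.1]
force: [-27.4, -1.7, 56.5]
grip_width: 0.0113
grasp_force: 64.0
```

It caught the bay's +x chamfer, and the reaction pushes along tool +x. I'll lift, shift about 2 mm and retry.

```bash
python3 -m pendant '[{"tx":0,"ty":0,"tz":-0.3,"spin":0,"claw":1},{"tx":0.05,"ty":0,"tz":0,"spin":0,"claw":1},{"tx":0,"ty":0,"tz":0,"spin":0,"claw":1}]' 
python3 -m pendant '[{"tx":0,"ty":0,"tz":0.1,"spin":0,"claw":1},{"tx":0,"ty":0,"tz":0.1,"spin":0,"claw":1},{"tx":0,"ty":0,"tz":0.1,"spin":0,"claw":1},{"tx":0,"ty":0,"tz":0,"spin":0,"claw":1}]'
```

```text
time_s: 11.28
tool_pos: [0.5501, 0.0874, 0.1009]
tool_rot: [-179.9, -0.1, 159.1]
force: [-0.1, 0.1, -0.7]
grip_width: 0.0119
grasp_force: 58.2
time_s: 11.78
tool_pos: [0.5503, 0.088, 0.094]
tool_rot: [179.9, -0.2, 159.1]
force: [-24.1, -0.3, 51.1]
grip_width: 0.0114
grasp_force: 74.5
```

```bash
python3 -m pendant '[{"tx":0,"ty":0,"tz":-0.4,"spin":0,"claw":1},{"tx":0,"ty":0,"tz":-0.4,"spin":0,"claw":1},{"tx":0,"ty":0,"tz":0,"spin":0,"claw":1},{"tx":0,"ty":0,"tz":0,"spin":0,"claw":1}]'
python3 - <<'E'
from h import *
im=cams.read_camera("wrist")[:,:,::-1]
cv2.imwrite("pics/w5.png",cv2.resize(im[120:300,180:340],None,fx=3.3,fy=3.3,interpolation=cv2.INTER_CUBIC))
E
```

```text
time_s: 12.28
tool_pos: [0.5501, 0.0871, 0.1256]
tool_rot: [-179.9, -0.1, 159.1]
force: [-0.4, -0.7, -0.9]
grip_width: 0.0123
grasp_force: 65.4
```

View pics/w5.png

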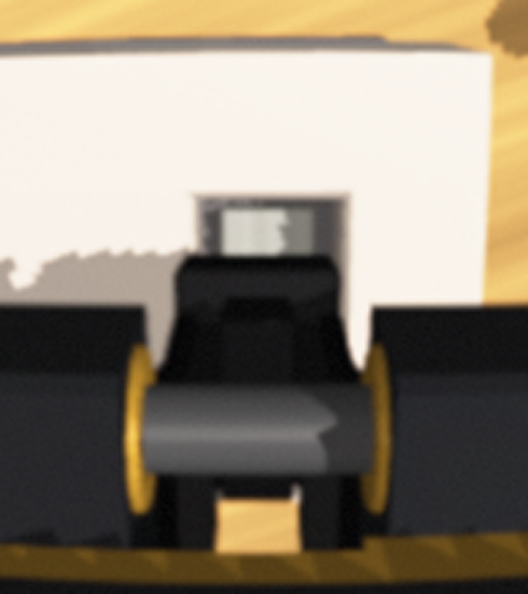

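Run:
```python
from h import *
from scipy.spatial.transform import Rotation as S
np.set_printoptions(precision=2,suppress=True)
o=env.get_obs();ci=cams.camera_info("wrist")
R=S.from_euler("xyz",o["tool_rot"],degrees=True).as_matrix()
T=lambda u,v,z:(R.T@(np.r_[onz(fray(ci,u,v),z),z]-o["tool_pos"]))*1000
f=lambda a,b:(180+a/3.3,120+b/3.3)
for n,p in[("bayL",(194,230)),("bayR",(350,230)),("bayT",(272,192)),("boxT",(200,42)),("boxT0",(20,48)),("boxR",(488,150)),("boxR2",(482,300))]: print(n,T(*f(*p),.055))
for z in(.075,.08,.085,.09): print(z,T(*f(180,258),z),T(*f(338,258),z))
```

```text
bayL [ 12.74 -14.33  70.49]
bayR [12.76 21.31 70.43]
bayT [21.59  3.44 70.48]
boxT [ 55.44 -12.51  70.57]
boxT0 [ 54.87 -53.18  70.63]
boxR [31.57 52.71 70.42]
boxR2 [-4.29 53.29 70.35]
0.075 [ 11.72 -16.04  50.49] [11.74 16.97 50.44]
0.08 [ 13.13 -15.63  45.49] [13.14 16.54 45.44]
0.085 [ 14.53 -15.23  40.49] [14.54 16.11 40.44]
0.09 [ 15.94 -14.82  35.5 ] [15.95 15.68 35.45]
```

The push has probably tilted or slipped the cassette in the grip: its front edge now lies about 5 mm back of where it should. I'll set it down on the flat box top between bay and hole, look, and regrip it squarely.

```bash
python3 -m pendant '[{"tx":0,"ty":-0.5,"tz":0,"spin":0,"claw":1},{"tx":0,"ty":-0.5,"tz":0,"spin":0,"claw":1},{"tx":0,"ty":0,"tz":0.3,"spin":0,"claw":1},{"tx":0,"ty":0,"tz":0.1,"spin":0,"claw":1},{"tx":0,"ty":0,"tz":0,"spin":0,"claw":1}]' 
python3 -m pendant '[{"tx":0,"ty":0,"tz":0.04,"spin":0,"claw":1},{"tx":0,"ty":0,"tz":0,"spin":0,"claw":1}]' 10
```

```text
time_s: 12.95
tool_pos: [0.5325, 0.0411, 0.1063]
tool_rot: [-180.0, -0.1, 159.1]
force: [-0.2, -0.3, -0.7]
grip_width: 0.0119
grasp_force: 65.4
time_s: 13.2
tool_pos: [0.5332, 0.0409, 0.1051]
tool_rot: [180.0, 0.0, 159.1]
force: [0.0, -0.0, -0.5]
grip_width: 0.0115
grasp_force: 13.9
```

```bash
python3 -m pendant '[{"tx":0,"ty":0,"tz":0.06,"spin":0,"claw":1},{"tx":0,"ty":0,"tz":0,"spin":0,"claw":1}]'
python3 -m pendant '[{"tx":0,"ty":0,"tz":0.06,"spin":0,"claw":1},{"tx":0,"ty":0,"tz":0,"spin":0,"claw":1}]'
```

```text
time_s: 13.45
tool_pos: [0.5331, 0.0407, 0.102]
tool_rot: [180.0, 0.0, 159.1]
force: [-0.1, -0.5, -2.0]
grip_width: 0.012
grasp_force: 13.9
time_s: 13.7
tool_pos: [0.5349, 0.04, 0.1005]
tool_rot: [179.9, 0.2, 159.1]
force: [1.1, -2.3, 4.3]
grip_width: 0.012
grasp_force: 11.1
```

```bash
python3 -m pendant '[{"tx":0,"ty":0,"tz":0.04,"spin":0,"claw":1},{"tx":0,"ty":0,"tz":0,"spin":0,"claw":1},{"tx":0,"ty":0,"tz":0,"spin":0,"claw":0.7},{"tx":0,"ty":0,"tz":0,"spin":0,"claw":0.5},{"tx":0,"ty":0,"tz":0,"spin":0,"claw":0.5},{"tx":0,"ty":0,"tz":-0.9,"spin":0,"claw":0.5},{"tx":0,"ty":0,"tz":-0.9,"spin":0,"claw":0.3},{"tx":0,"ty":0,"tz":-0.9,"spin":0,"claw":0},{"tx":0,"ty":0,"tz":0,"spin":0,"claw":0},{"tx":0,"ty":0,"tz":0,"spin":0,"claw":0}]'
python3 - <<'E'
from h import *
im=cams.read_camera("wrist")[:,:,::-1]
cv2.imwrite("pics/w6.png",im)
cv2.imwrite("pics/w6c.png",cv2.resize(im[100:240,120:340],None,fx=3.6,fy=3.6,interpolation=cv2.INTER_CUBIC))
E
```

```text
time_s: 14.95
tool_pos: [0.5323, 0.0408, 0.2311]
tool_rot: [-180.0, -0.1, 159.1]
force: [-0.1, -0.1, -1.1]
grip_width: 0.0758
grasp_force: 0.0
```

View pics/w6c.png

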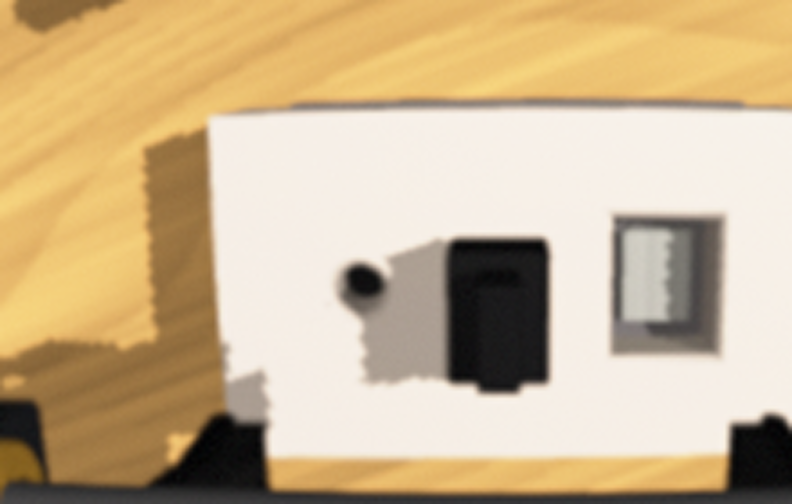

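The crop shows the cassette standing free at crop columns 449–549 and rows 240–383. The bay is at columns 612–726, rows 215–354, and the hole at about (363,287). Next I'll measure the cassette relative to the bay.

```bash
cat > m.py <<'E'
from h import *
from scipy.spatial.transform import Rotation as S
np.set_printoptions(precision=2,suppress=True)
def setup():
    o=env.get_obs();ci=cams.camera_info("wrist")
    R=S.from_euler("xyz",o["tool_rot"],degrees=True).as_matrix()
    return o,lambda u,v,z:(R.T@(np.r_[onz(fray(ci,u,v),z),z]-o["tool_pos"]))*1000
E
python3 - <<'E'
from m import *
o,T=setup();print(o["tool_pos"],o["tool_rot"])
f=lambda a,b:(120+a/3.6,100+b/3.6)
for n,p,z in[("bayL",(612,285),.055),("bayR",(723,285),.055),("bayT",(668,215),.055),("bayB",(668,354),.055),("hT",(363,260),.055),("hB",(363,314),.055),("hL",(337,287),.055),("hR",(390,287),.055),("boxT",(500,106),.055),("boxT0",(230,113),.055),("boxB",(500,457),.055),("boxB0",(300,458),.055),
 ("cF",(499,240),.055),("cF",(499,240),.081),("cR",(499,383),.081),("cL",(449,310),.081),("cL",(449,310),.055),("cRt",(549,310),.081),("cLf",(452,245),.055),("cLr",(449,380),.081)]: print(n,z,T(*f(*p),z)[:2])
E
```

```text
[0.53 0.04 0.23] [-179.93   -0.14  159.11]
bayL 0.055 [-1.5  35.75]
bayR 0.055 [-1.35 70.79]
bayT 0.055 [20.47 52.59]
bayB 0.055 [-23.64  54.14]
hT 0.055 [  6.36 -40.96]
hB 0.055 [-10.72 -41.43]
hL 0.055 [ -2.11 -49.34]
hR 0.055 [ -2.15 -32.77]
boxT 0.055 [53.28  1.15]
boxT0 0.055 [ 52.52 -81.32]
boxB 0.055 [-58.02   1.23]
boxB0 0.055 [-58.91 -63.91]
cF 0.055 [12.47  0.86]
cF 0.081 [16.88  0.79]
cR 0.081 [-24.98   0.82]
cL 0.081 [ -3.28 -13.42]
cL 0.055 [ -9.46 -14.59]
cRt 0.081 [-3.27 15.03]
cLf 0.055 [ 10.93 -13.48]
cLr 0.081 [-24.08 -13.65]
```

```bash
python3 -m pendant '[{"tx":-0.09,"ty":0.02,"tz":0.5,"spin":0,"claw":0},{"tx":0,"ty":0,"tz":0.9,"spin":0,"claw":0},{"tx":0,"ty":0,"tz":0.7,"spin":0,"claw":0},{"tx":0,"ty":0,"tz":0.45,"spin":0,"claw":0.4},{"tx":0,"ty":0,"tz":0,"spin":0,"claw":1},{"tx":0,"ty":0,"tz":0,"spin":0,"claw":1},{"tx":0,"ty":0,"tz":0,"spin":0,"claw":1},{"tx":0,"ty":0,"tz":0,"spin":0,"claw":1},{"tx":0,"ty":0,"tz":0,"spin":0,"claw":1},{"tx":0,"ty":0,"tz":0,"spin":0,"claw":1}]' 55
python3 -m pendant '[{"tx":0,"ty":0,"tz":0,"spin":0,"claw":1},{"tx":0,"ty":0,"tz":0,"spin":0,"claw":1},{"tx":0,"ty":0,"tz":0,"spin":0,"claw":1}]'
```

```text
time_s: 16.25
tool_pos: [0.5377, 0.04, 0.1048]
tool_rot: [180.0, 0.0, 159.1]
force: [0.2, 0.3, 0.5]
grip_width: 0.0249
grasp_force: 0.0
time_s: 16.62
tool_pos: [0.5375, 0.0398, 0.1045]
tool_rot: [-180.0, -0.0, 159.1]
force: [0.0, 0.3, -0.0]
grip_width: 0.0118
grasp_force: 55.0
```

```bash
python3 -m pendant '[{"tx":0,"ty":0,"tz":-0.3,"spin":0,"claw":1},{"tx":0.03,"ty":0.53,"tz":0,"spin":0,"claw":1},{"tx":0.035,"ty":0.52,"tz":0,"spin":0,"claw":1},{"tx":0,"ty":0,"tz":0,"spin":0,"claw":1},{"tx":0,"ty":0,"tz":0.25,"spin":0,"claw":1},{"tx":0,"ty":0,"tz":0.1,"spin":0,"claw":1},{"tx":0,"ty":0,"tz":0,"spin":0,"claw":1}]'
python3 -m pendant '[{"tx":0,"ty":0,"tz":0.08,"spin":0,"claw":1},{"tx":0,"ty":0,"tz":0,"spin":0,"claw":1}]'
```

```text
time_s: 17.5
tool_pos: [0.5525, 0.0892, 0.1011]
tool_rot: [-179.9, -0.1, 159.0]
force: [-0.1, -0.2, -2.0]
grip_width: 0.0116
grasp_force: 55.0
time_s: 17.75
tool_pos: [0.5531, 0.0899, 0.0979]
tool_rot: [-180.0, -0.0, 159.1]
force: [0.3, 0.1, -0.1]
grip_width: 0.0114
grasp_force: 55.0
```

Bottom is now inside the bay with no contact. Continuing.

```bash
python3 -m pendant '[{"tx":0,"ty":0,"tz":0.1,"spin":0,"claw":1},{"tx":0,"ty":0,"tz":0.1,"spin":0,"claw":1},{"tx":0,"ty":0,"tz":0,"spin":0,"claw":1}]'
python3 -m pendant '[{"tx":0,"ty":0,"tz":0.08,"spin":0,"claw":1},{"tx":0,"ty":0,"tz":0.04,"spin":0,"claw":1},{"tx":0,"ty":0,"tz":0,"spin":0,"claw":1}]'
```

```text
time_s: 18.12
tool_pos: [0.5529, 0.09, 0.0874]
tool_rot: [-180.0, -0.1, 159.1]
force: [-0.4, 1.4, -0.1]
grip_width: 0.0117
grasp_force: 55.0
time_s: 18.5
tool_pos: [0.5537, 0.0901, 0.0826]
tool_rot: [180.0, 0.0, 159.1]
force: [-1.0, -0.7, 3.4]
grip_width: 0.0115
grasp_force: 55.0
```

```bash
python3 -m pendant '[{"tx":0,"ty":0,"tz":0.06,"spin":0,"claw":1},{"tx":0,"ty":0,"tz":0.04,"spin":0,"claw":1},{"tx":0,"ty":0,"tz":0,"spin":0,"claw":1}]'
python3 -m pendant '[{"tx":0,"ty":0,"tz":0.03,"spin":0,"claw":1},{"tx":0,"ty":0,"tz":0,"spin":0,"claw":1}]'
```

```text
time_s: 18.88
tool_pos: [0.5537, 0.0901, 0.0784]
tool_rot: [179.9, 0.0, 159.1]
force: [-3.1, -1.6, 9.8]
grip_width: 0.0114
grasp_force: 55.0
time_s: 19.12
tool_pos: [0.5538, 0.0901, 0.0784]
tool_rot: [179.9, -0.0, 159.1]
force: [-7.7, -1.3, 19.5]
grip_width: 0.0117
grasp_force: 55.0
```

The cassette is at its stop: 19.5 N and no further travel. Release, rise and go over the pick.

```bash
python3 -m pendant '[{"tx":0,"ty":0,"tz":-0.02,"spin":0,"claw":0.6},{"tx":0,"ty":0,"tz":0,"spin":0,"claw":0.4},{"tx":0,"ty":0,"tz":0,"spin":0,"claw":0.3},{"tx":0,"ty":0,"tz":-0.4,"spin":0,"claw":0},{"tx":0,"ty":0,"tz":-0.9,"spin":0,"claw":0},{"tx":0,"ty":0,"tz":-0.9,"spin":0,"claw":0},{"tx":0,"ty":0,"tz":-0.9,"spin":0,"claw":0},{"tx":0.2,"ty":0,"tz":0,"spin":0,"claw":0},{"tx":0,"ty":0,"tz":0,"spin":0,"claw":0}]' 10
python3 - <<'E'
from m import *
im=cams.read_camera("wrist")[:,:,::-1]
o,T=setup();print(o["tool_pos"],o["tool_rot"])
cv2.imwrite("pics/w7.png",im)
cv2.imwrite("pics/w7c.png",cv2.resize(im[40:240,130:460],None,fx=2.4,fy=2.4,interpolation=cv2.INTER_CUBIC))
E
```

```text
time_s: 20.25
tool_pos: [0.543, 0.0942, 0.2307]
tool_rot: [-180.0, -0.1, 159.2]
force: [0.1, -0.9, 0.2]
grip_width: 0.0855
grasp_force: 0.0
[0.54 0.09 0.23] [-179.93   -0.11  159.13]
```

View pics/w7c.png

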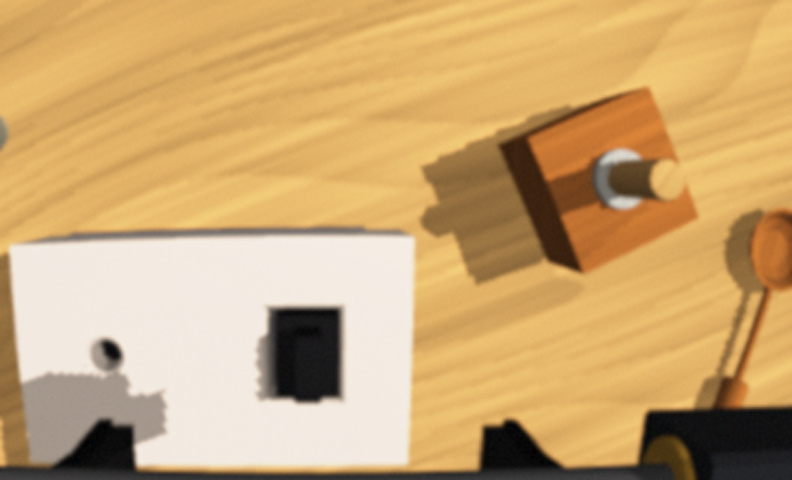

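The cassette sits in the bay (crop 268–343, 308–400). The pick's guard is centred near (622,180), its handle top near (668,180), and the hole near (106,355).

Run:
```python
from m import *
o,T=setup();ci=cams.camera_info("wrist")
np.set_printoptions(precision=4,suppress=True)
f=lambda a,b:(130+a/2.4,40+b/2.4)
W=lambda p,z:onz(fray(ci,*f(*p)),z)
for n,p,z in[("hole",(106.5,355.5),.055),("bay",(306,354),.055),("guard",(622,179.5),.06),("top",(668,180),.106)]:
    print(n,W(p,z),T(*f(*p),z)/50)
# sharper: hole dark/pick top masks
t=cams.camera_info("top")
```

```text
hole [0.5194 0.0005] [-0.2329 -1.9083  3.5035]
bay [0.5527 0.0896] [-0.2195 -0.0064  3.5013]
guard [0.5254 0.2585] [1.4939 2.9561 3.4012]
top [0.5252 0.2588] [1.5008 2.9595 2.4812]
```

```bash
python3 -m pendant '[{"tx":0.5,"ty":0.98,"tz":0,"spin":0,"claw":0},{"tx":0.5,"ty":0.98,"tz":0,"spin":0,"claw":0},{"tx":0.5,"ty":1,"tz":0,"spin":0,"claw":0},{"tx":0,"ty":0,"tz":0,"spin":0,"claw":0},{"tx":0,"ty":0,"tz":0,"spin":0,"claw":0}]'
python3 - <<'E'
from m import *
im=cams.read_camera("wrist")[:,:,::-1].copy();o,T=setup();print(o["tool_pos"])
h=cv2.cvtColor(im,cv2.COLOR_BGR2HSV)
m=(h[...,1]<60)&(h[...,2]>90);m[207:]=0;m[:,:200]=0;m[:,320:]=0
for A,r in blobs(m,15): print("guard?",A,r,T(*r[0],.06)[:2])
m=(h[...,0]<13)&(h[...,1]>130);m[207:]=0;m[:,:150]=0;m[:,370:]=0
for A,r in blobs(m,200): print("block?",A,r,T(*r[0],.055)[:2])
print(h[150:206:5,258].tolist())
E
```

```text
time_s: 20.92
tool_pos: [0.5264, 0.2577, 0.2299]
tool_rot: [-179.8, -0.1, 159.1]
force: [0.2, -0.9, 0.2]
grip_width: 0.0869
grasp_force: 0.0
[0.53 0.26 0.23]
guard? 160.0 ((259.0, 174.0), (18.0, 24.0), 90.0) [5.28 1.31]
[[14, 189, 205], [14, 189, 198], [14, 190, 211], [15, 28, 184], [17, 60, 153], [17, 145, 118], [20, 133, 237], [19, 137, 231], [19, 139, 229], [17, 147, 219], [13, 188, 193], [13, 191, 194]]
```

Run:
```python
from m import *
im=cams.read_camera("wrist")[:,:,::-1].copy();o,T=setup();print(o["tool_pos"])
h=cv2.cvtColor(im,cv2.COLOR_BGR2HSV)
m=(h[...,0]>15)&(h[...,1]<170)&(h[...,2]>205);m[207:]=0;m[:150]=0;m[:,:235]=0;m[:,290:]=0
for A,r in blobs(m,30): print(A,r,T(*r[0],.106)[:2])
print(T(258,165,.06)[0]-14)
print(h[160:206,258,2].tolist())
```

```text
[0.53 0.26 0.23]
115.0 ((277.5, 201.0), (10.0, 23.0), 90.0) [-11.96  18.75]
214.0 ((259.5, 186.0), (16.0, 17.0), 90.0) [2.69 1.61]
45.5 ((288.3741149902344, 156.15878295898438), (16.55294418334961, 6.3432817459106445), 64.98310852050781) [30.99 28.19]
1.0909109379821338
[214, 211, 202, 180, 177, 192, 200, 201, 190, 161, 124, 110, 110, 113, 115, 117, 126, 168, 219, 236, 238, 238, 237, 237, 233, 230, 227, 227, 227, 229, 229, 229, 231, 228, 216, 195, 185, 186, 188, 189, 191, 193, 196, 196, 196, 194]
```

```bash
python3 -m pendant '[{"tx":0.04,"ty":0.03,"tz":0.4,"spin":0,"claw":0},{"tx":0,"ty":0,"tz":0.9,"spin":0,"claw":0},{"tx":0,"ty":0,"tz":0.9,"spin":0,"claw":0},{"tx":0,"ty":0,"tz":0.5,"spin":0,"claw":0},{"tx":0,"ty":0,"tz":0.22,"spin":0,"claw":0},{"tx":0,"ty":0,"tz":0,"spin":0,"claw":0.7},{"tx":0,"ty":0,"tz":0,"spin":0,"claw":1},{"tx":0,"ty":0,"tz":0,"spin":0,"claw":1},{"tx":0,"ty":0,"tz":0,"spin":0,"claw":1},{"tx":0,"ty":0,"tz":0,"spin":0,"claw":1}]' 40
python3 -m pendant '[{"tx":0,"ty":0,"tz":0,"spin":0,"claw":1},{"tx":0,"ty":0,"tz":0,"spin":0,"claw":1},{"tx":0,"ty":0,"tz":0,"spin":0,"claw":1},{"tx":0,"ty":0,"tz":0,"spin":0,"claw":1}]'
```

```text
time_s: 22.28
tool_pos: [0.5255, 0.261, 0.0859]
tool_rot: [180.0, 0.0, 159.1]
force: [-0.1, 0.9, 0.2]
grip_width: 0.0447
grasp_force: 0.0
time_s: 22.78
tool_pos: [0.5253, 0.2605, 0.0855]
tool_rot: [-180.0, -0.0, 159.1]
force: [-0.2, -0.6, 0.3]
grip_width: 0.0169
grasp_force: 40.0
```

```bash
python3 -m pendant '[{"tx":0,"ty":0,"tz":-0.5,"spin":0,"claw":1},{"tx":0,"ty":0,"tz":-0.8,"spin":0,"claw":1},{"tx":0,"ty":0,"tz":-0.8,"spin":0,"claw":1},{"tx":0,"ty":0,"tz":-0.5,"spin":0,"claw":1},{"tx":-0.35,"ty":-0.98,"tz":0,"spin":0,"claw":1},{"tx":-0.35,"ty":-0.98,"tz":0,"spin":0,"claw":1},{"tx":-0.35,"ty":-0.98,"tz":0,"spin":0,"claw":1},{"tx":-0.35,"ty":-0.98,"tz":0,"spin":0,"claw":1},{"tx":-0.35,"ty":-0.98,"tz":0,"spin":0,"claw":1},{"tx":0,"ty":0,"tz":0,"spin":0,"claw":1}]'
python3 -m pendant '[{"tx":0,"ty":0,"tz":0,"spin":0,"claw":1},{"tx":0,"ty":0,"tz":0,"spin":0,"claw":1}]'
python3 - <<'E'
from m import *
a=np.array([env.get_obs()["tool_pos"]]);ims=cams.read_camera("wrist")[:,:,::-1].copy();o,T=setup();print(a,o["tool_pos"],o["grasp_force"])
R=S.from_euler("xyz",o["tool_rot"],degrees=True).as_matrix()
print("to hole",(R.T@(np.array([.5198,.0008,.055])-o["tool_pos"]))*1000)
g=cv2.cvtColor(ims,cv2.COLOR_BGR2GRAY);m=g<110;m[206:]=0;m[:,:225]=0;m[:,290:]=0
for A,r in blobs(m,8): print(A,r,T(*r[0],.055)[:2])
for v in range(168,206,3): print(v,g[v,240:280:2].tolist())
cv2.imwrite("pics/w8.png",ims)
E
```

```text
time_s: 24.02
tool_pos: [0.5194, -0.0048, 0.2158]
tool_rot: [-180.0, 0.1, 158.6]
force: [-0.3, 0.1, -1.1]
grip_width: 0.017
grasp_force: 40.1
time_s: 24.28
tool_pos: [0.5197, 0.0024, 0.2153]
tool_rot: [180.0, -0.0, 159.2]
force: [0.6, -0.2, -0.6]
grip_width: 0.0168
grasp_force: 40.1
[[0.52 0.   0.22]] [0.52 0.   0.22] 40.13120603689458
to hole [ -0.7   -1.44 160.36]
11.0 ((257.0, 203.0), (4.0, 4.0), 0.0) [-24.55  -0.86]
92.5 ((255.75001525878906, 179.25), (11.31370735168457, 10.60660171508789), 45.0) [ 1.58 -2.16]
168 [244, 244, 243, 243, 244, 243, 244, 244, 244, 244, 244, 244, 244, 244, 243, 244, 244, 244, 244, 244]
171 [244, 244, 243, 243, 244, 244, 244, 242, 242, 243, 244, 244, 244, 243, 244, 244, 244, 244, 244, 244]
174 [243, 243, 243, 244, 241, 229, 177, 121, 110, 142, 203, 237, 244, 244, 244, 244, 243, 244, 244, 243]
177 [243, 243, 244, 242, 225, 94, 20, 17, 16, 20, 49, 153, 235, 243, 244, 244, 244, 244, 244, 244]
180 [243, 243, 243, 241, 204, 76, 20, 17, 15, 18, 48, 113, 200, 243, 244, 244, 244, 243, 243, 243]
183 [243, 243, 241, 240, 223, 151, 87, 59, 59, 79, 106, 136, 207, 243, 243, 243, 244, 244, 244, 244]
186 [243, 243, 242, 243, 241, 210, 162, 124, 110, 121, 147, 193, 236, 244, 244, 244, 244, 244, 244, 244]
189 [243, 243, 243, 243, 243, 241, 237, 227, 218, 219, 231, 241, 243, 243, 243, 243, 244, 244, 244, 243]
192 [244, 243, 243, 243, 243, 244, 243, 243, 243, 243, 244, 244, 244, 243, 243, 243, 243, 243, 243, 244]
195 [243, 243, 243, 244, 243, 243, 244, 243, 243, 243, 243, 243, 243, 244, 243, 243, 243, 243, 243, 243]
198 [243, 243, 244, 244, 243, 243, 243, 244, 243, 243, 243, 243, 243, 243, 244, 243, 243, 243, 243, 243]
201 [242, 243, 243, 243, 243, 243, 244, 224, 128, 116, 194, 241, 243, 244, 244, 243, 243, 244, 243, 244]
204 [243, 243, 243, 243, 243, 240, 235, 163, 88, 100, 127, 214, 239, 242, 243, 244, 243, 244, 244, 243]
```

Run:
```python
from m import *
o,T=setup()
print("hole",T(256,180.8,.055)[:2]);print("pin front edge",T(257.7,200.8,.135)[:2])
```

```text
hole [-0.1 -1.9]
pin front edge [ 1.16 -0.08]
```

```bash
python3 -m pendant '[{"tx":0.02,"ty":-0.035,"tz":0.4,"spin":0,"claw":1},{"tx":0,"ty":0,"tz":0.6,"spin":0,"claw":1},{"tx":0,"ty":0,"tz":0.4,"spin":0,"claw":1},{"tx":0,"ty":0,"tz":0,"spin":0,"claw":1},{"tx":0,"ty":0,"tz":0.15,"spin":0,"claw":1},{"tx":0,"ty":0,"tz":0.15,"spin":0,"claw":1},{"tx":0,"ty":0,"tz":0.1,"spin":0,"claw":1},{"tx":0,"ty":0,"tz":0,"spin":0,"claw":1}]'
python3 -m pendant '[{"tx":0,"ty":0,"tz":0.1,"spin":0,"claw":1},{"tx":0,"ty":0,"tz":0.04,"spin":0,"claw":1},{"tx":0,"ty":0,"tz":0,"spin":0,"claw":1}]'
```

```text
time_s: 25.32
tool_pos: [0.5179, -0.0006, 0.1253]
tool_rot: [-180.0, -0.0, 159.1]
force: [-0.1, 0.2, -1.1]
grip_width: 0.0165
grasp_force: 40.1
time_s: 25.7
tool_pos: [0.518, -0.0006, 0.1184]
tool_rot: [-180.0, -0.0, 159.1]
force: [-0.5, 0.2, -0.3]
grip_width: 0.0167
grasp_force: 40.1
```

Pin is in the hole with no contact. Now the button.

```bash
python3 -m pendant '[{"tx":0,"ty":0,"tz":0.06,"spin":0,"claw":1},{"tx":0,"ty":0,"tz":0.04,"spin":0,"claw":1},{"tx":0,"ty":0,"tz":0,"spin":0,"claw":1}]'
python3 -m pendant '[{"tx":0,"ty":0,"tz":0.06,"spin":0,"claw":1},{"tx":0,"ty":0,"tz":0.04,"spin":0,"claw":1},{"tx":0,"ty":0,"tz":0,"spin":0,"claw":1}]'
```

```text
time_s: 26.08
tool_pos: [0.5184, -0.0005, 0.1138]
tool_rot: [180.0, 0.0, 159.1]
force: [0.1, 0.4, 1.2]
grip_width: 0.0171
grasp_force: 40.1
time_s: 26.45
tool_pos: [0.5187, -0.0006, 0.1093]
tool_rot: [180.0, 0.1, 159.1]
force: [-1.8, -0.6, 5.5]
grip_width: 0.017
grasp_force: 40.1
```

```bash
python3 -m pendant '[{"tx":0,"ty":0,"tz":0.04,"spin":0,"claw":1},{"tx":0,"ty":0,"tz":0,"spin":0,"claw":1},{"tx":0,"ty":0,"tz":0,"spin":0,"claw":1},{"tx":0,"ty":0,"tz":0,"spin":0,"claw":1},{"tx":0,"ty":0,"tz":0,"spin":0,"claw":1},{"tx":0,"ty":0,"tz":0,"spin":0,"claw":1}]'
```

```text
time_s: 27.2
tool_pos: [0.5195, -0.0007, 0.1089]
tool_rot: [179.9, 0.1, 159.1]
force: [-2.6, -1.0, 15.0]
grip_width: 0.0168
grasp_force: 40.2
```

The button is on its stop: 15 N, with the pin end at z ≈ 0.029 m. Handing in.

```bash
python3 -m pendant '[{"tx":0,"ty":0,"tz":0,"spin":0,"claw":1},{"tx":0,"ty":0,"tz":0,"spin":0,"claw":1},{"tx":0,"ty":0,"tz":0,"spin":0,"claw":1},{"tx":0,"ty":0,"tz":0,"spin":0,"claw":1}]'; python3 -c "
from cell import env
print(env.sign_off())"
```

```text
time_s: 27.7
tool_pos: [0.5195, -0.0007, 0.1089]
tool_rot: [179.9, 0.1, 159.1]
force: [-2.8, -0.6, 14.6]
grip_width: 0.0172
grasp_force: 40.2
the job is handed in; nothing more can be done
None
```

I handed the job in at 27.7 s with the cassette pressed to its stop in the bay and the gripped pick holding the reset button on its stop (about 15 N push, 40 N grip); the sign-off gave no verdict, and I did not re-check the cassette by camera after the final press.

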